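Pull the red socket off its snap stud

ROBOT

A 6-joint arm with a two-finger parallel gripper is mounted at the origin on a cart in front of the work surface, level with it; the furniture and walls round the work are solid. World frame = base frame: x ahead of the robot, y to its left, z up, the work surface at z = 0. Lengths are in m, angles in rad, forces in N, time in s.
With the tool pointing down it reaches from about 0.275 to 0.975 m from the base axis. Payload 8.4 kg.
Tool frame: the origin (TCP) lies at the very end of the fingers, on their centre line; the grasp point (between the pads) lies 19 mm behind it (r.grip_depth is the distance from the TCP to the grasp point, in m); y points along the fingers, x is the direction in which the jaws open and shut, and the axes are right-handed (so a half turn about y gives the same grasp; the last joint's range is limited). The gripper opens to 92 mm and grips with 3 to 60 N. Pads are 20 mm wide; open, the fingers measure 128 mm over their backs; the gripper's body (75 mm by 189 mm) begins 69 mm behind the grasp point.
Start: joints at [-1.253, 0.353, 1.633, -0, 1.155, -0.002], TCP at [0.196, -0.593, 0.215] pointing down, gripper open.
Joint ranges: [-2.63, 2.63], [-0.92, 2.1], [0.06, 2.66], [-1.3, 4.44], [0, 2.69], [-3.02, 3.02]. Speed limits (rad/s): [2.22, 2.22, 2.79, 3.14, 3.14, 3.14].

INTERFACE

Orientations are given as a rotation vector (axis times angle).
In Python, from bench import observe, eyes, hand_in, r gives the robot as it stands.
- The arm moves only by the tool apply_moves, never from a script. Its argument "increments" is a list of rows, each a list of 2 entries, a list of its own where there are three numbers: the shift along the world's x, y, z each as a share of 20 mm, from -1 to 1, then the turn, a rotation vector about the world's x, y, z each as a share of 8 degrees, from -1 to 1. A call has 1 to 8 rows; each row shifts and turns the commanded pose from where the row before left it; what a row does not reach is not made up. A row lasts 1/8 s, in which the tool goes at most 62.5 mm and 10.7 degrees, less where a joint would pass 70% of its speed; a pose out of reach is approached as far as the arm can. A call with a number of a shift or a turn outside -1 to 1 is refused whole. A call with a gripper value outside its range is refused whole. "grip" is the opening, from -1 (shut) to 1 (fully open), set as the call begins (left out, the last holds). The fingers move at their own pace and stop on an object; the grip force is fixed at half the most. Time passes only in rows, so rows that do not move let the fingers close. It gives the time, the measured TCP pose, the force and the opening at its end, in the units of the state.
- observe(): the state, without advancing time (a new reading comes with each control period).
- eyes.snapshot(name): name is "scene" or "top" or "wrist"; returns (picture, depth): 480x640x3 uint8, red, green, blue; 480x640 float32, m along the optical axis (not along the pixel's ray), 0 where there is no reading.
- eyes.calibration(name): a dict with "intrinsics" (3x3 intrinsics, pixels), "cam_to_world" (4x4, takes a point from camera to world coordinates); the wrist camera has in their place "mount" (4x4, takes a point from camera to tool coordinates, whose origin is the TCP and whose axes are the tool frame's). Camera axes: x right, y down, z forward; pixel columns grow to the right and rows downward; lengths in m; the calibration is good to about 2 mm. A picture is of the moment at which its call begins: read the wrist's pose just before it. calibration takes no time and is no camera call.
- hand_in(): hands the job in, once; it reports no verdict.
The state is a dict: "time": time; "qpos": joint angles; "dq": joint speeds; "tau": joint torques, N m; "tcp_pos": TCP position; "tool_rot": TCP orientation; "contact_force": force on the tool from outside, world axes, zero at the start; "torque": the same for the moment, N m; "width": opening from 0.0 (shut) to 1.0 (fully open).
Only numpy, scipy, OpenCV 4.12 (cv2) and the standard library are available. Lean on these libraries where they do the work, as an engineer would, in place of code of your own. Each camera call takes 0.05 s, during which the arm holds its last target.

TASK

The red socket is needed for the next job. Pull it straight up off its snap stud on the socket rail and stand it upright on the floor of the grey tray, setting it down rather than dropping it. Leave the blue and yellow sockets seated on their studs.

Things in the scene. Friction and masses are not known exactly. Their poses are not given: they have to be found in the camera images.
- red_mid (a point): Red-sleeved drive socket, upright tube 62 mm tall: lower 26 mm bare steel 29 mm wide, above it a round red sleeve 30 mm wide with an open mouth on top; about 120 g. Point: its centre, on the axis, 31 mm above its foot; z up. Two spring balls in its stud hold it: it takes about 8 to 15 N upward, all in the first 10 mm; 17 mm up it is clear of the stud. Grip the sleeve from above.
- blue_mid (a point): Blue-sleeved socket, otherwise like the red one; point at its centre. All three stand in a row, 75 mm apart, on the studs of a dark steel rail 40 x 236 mm, 12 mm high, fixed to the table; which socket is on which stud varies. Seated, the sleeves begin 38 mm and end 74 mm above the table. Stays on its stud.
- yellow_mid (a point): Yellow-sleeved socket, otherwise like the red one, seated on another stud of the same rail; point at its centre. Stays on its stud.
- tray_in (a point): Shallow open grey tray, fixed to the table: outside 136 x 156 mm and 22 mm high, walls and floor 3 mm. This point is the centre of its inner floor; x along the 136 mm side, y along the 156 mm side, z up. A socket standing in it has its centre 31 mm above this point.
Mind the look-alikes: they are no part of the job. What is shaped like the part that bears red_mid but purple is not meant.

How it is judged:
On the way:
1. the red socket has been pulled up clear of its stud (height (world z) of red_mid above 0.07 m), for 0.1 s.
At the end, for the whole second after the job is handed in: The red socket stands at rest on the floor of the tray, its centre within 55 mm (tray x) and 65 mm (tray y) of the tray's centre and 31 mm above its floor to 10 mm, upright to 0.2 rad; the blue and yellow sockets are within 15 mm of where they were (x of red_mid in the frame of tray_in between -0.055 and 0.055 m and y of red_mid in the frame of tray_in between -0.065 and 0.065 m and z of red_mid in the frame of tray_in between 0.021 and 0.041 m and angle between red_mid's own z axis and vertical below 0.2 rad and linear speed of red_socket below 0.02 m/s and distance of each of blue_mid, yellow_mid from where it was at the start of the episode below 0.015 m); the robot touches nothing.
It fails at once if the red socket is dropped into the tray (faster than 0.8 m/s close to its floor) (horizontal distance between red_mid and tray_in below 0.085 m and z of red_mid in the frame of tray_in below 0.055 m and linear speed of red_socket above 0.8 m/s).
It fails at once if the blue or the yellow socket is pulled off or displaced by more than 15 mm (distance of any of blue_mid, yellow_mid from where it was at the start of the episode above 0.015 m).
It also fails if it takes over 32 s, if anything falls off the work surface, if the arm or the gripper's body presses on something with over 40 N, if the wrist force passes 120 N, or if a joint passes its speed limit or range.

## Working session

There is one attempt and no reset: what is moved stays moved. The work goes in short steps, Python scripts to look and compute and a tool call to move; the robot and the scene stay as the last step left them, time stands still between calls to the robot, and variables do not carry over. Pictures are saved under pics/ and viewed, and the job is handed in when it is done.

Besides the shell and the picture viewer there is one more tool, called after "Call:" as a command line: name --argument value ..., lists and objects as JSON in quotes. apply_moves: Moves the arm, as the interface text tells. Shift numbers are shares of 20 mm and turn numbers shares of 8 degrees, none past 1 either way. Its arguments: {"type":"object","properties":{"increments":{"type":"array"},"grip":{"type":"number"}},"required":["increments"]}

```bash
mkdir -p pics; python3 - <<'E'
from bench import observe, eyes, r
import cv2,numpy as np
s=observe();print(s)
for n in("top","scene"):
    p,d=eyes.snapshot(n);cv2.imwrite(f"pics/{n}0.png",p[:,:,::-1]);np.savez(f"pics/{n}0.npz",p=p,d=d)
    c=eyes.calibration(n);print(n,c)
E
```

```text
{'time': 0.0, 'qpos': array([-1.25337495e+00,  3.53645727e-01,  1.63411921e+00, -1.80375998e-05,
        1.15518440e+00, -2.38002003e-03]), 'dq': array([ 0.00128352,  0.001446  , -0.0004666 ,  0.00130318,  0.00160498,
        0.0002174 ]), 'tau': array([ 5.17353983e-04, -5.93834746e+01, -3.34220839e+01,  6.95781573e-02,
        2.32232083e-02, -1.28428806e-04]), 'tcp_pos': array([ 0.19634129, -0.59284885,  0.21387159]), 'tool_rot': array([-1.34288493,  0.97126608, -0.96943041]), 'contact_force': array([-0.67583988, -0.64667788,  0.62309021]), 'torque': array([-0.03945499,  0.05019131, -0.04259084]), 'width': 0.9998831633617107}
top {'intrinsics': array([[565.81575208,   0.        , 312.20947081],
       [  0.        , 565.81575208, 238.27604471],
       [  0.        ,   0.        ,   1.        ]]), 'cam_to_world': array([[-0.00513871, -0.9886565 ,  0.15010637,  0.40781624],
       [-0.99997832,  0.00569869,  0.00330064,  0.01155542],
       [-0.00411861, -0.15008615, -0.98866434,  1.18188366],
       [ 0.        ,  0.        ,  0.        ,  1.        ]])}
scene {'intrinsics': array([[541.50783716,   0.        , 317.54125199],
       [  0.        , 541.50783716, 233.43122664],
       [  0.        ,   0.        ,   1.        ]]), 'cam_to_world': array([[-0.80286709, -0.45205841,  0.38864847,  0.18279209],
       [-0.59614327,  0.61338035, -0.51805187,  0.50841352],
       [-0.00419963, -0.64761697, -0.76195448,  0.81033089],
       [ 0.        ,  0.        ,  0.        ,  1.        ]])}
```

View pics/top0.png

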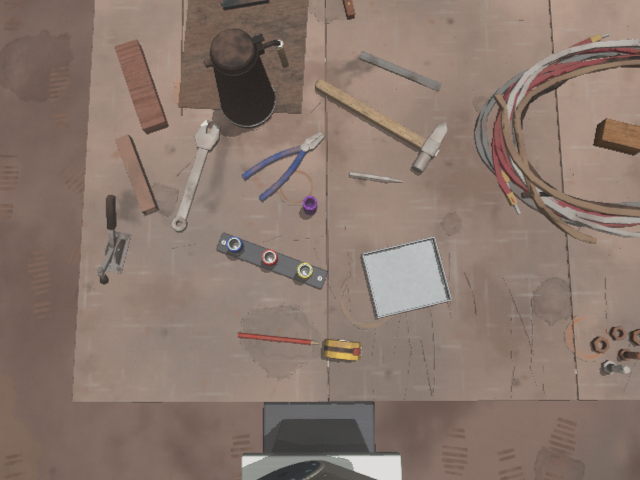

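View pics/scene0.png

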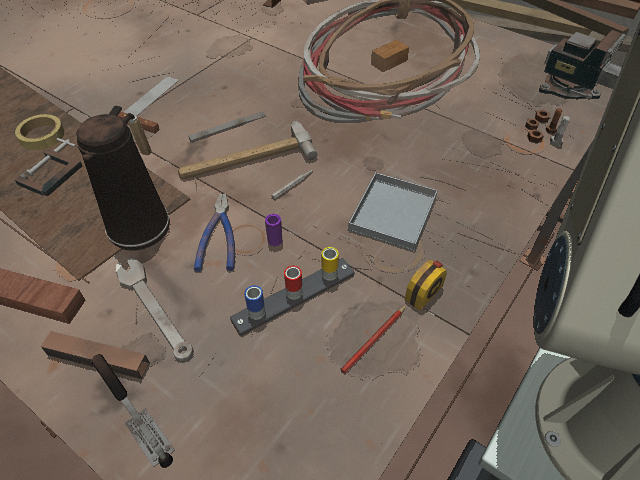

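The top picture shows blue (235,244), red (269,258) and yellow (305,270) on the rail. The purple look-alike is at (310,204) and the tray is centred near (406,278). Next I'll measure them.

```bash
cat > h.py <<'E'
import numpy as np,cv2
from bench import eyes
def ray(n,u,v,z):
    c=eyes.calibration(n);K=c["intrinsics"];T=c["cam_to_world"]
    d=T[:3,:3]@np.linalg.solve(K,[u,v,1.]);o=T[:3,3]
    return o+d*(z-o[2])/d[2]
def cloud(n,d):
    c=eyes.calibration(n);K=c["intrinsics"];T=c["cam_to_world"]
    v,u=np.mgrid[:480,:640];P=np.stack([(u-K[0,2])/K[0,0]*d,(v-K[1,2])/K[1,1]*d,d],-1)
    return P@T[:3,:3].T+T[:3,3]
E
python3 - <<'E'
from h import *
for n in("top","scene"):
    f=np.load(f"pics/{n}0.npz");p,d=f["p"],f["d"];W=cloud(n,d)
    hsv=cv2.cvtColor(p,cv2.COLOR_RGB2HSV)
    ok=(d>0)
    for name,hs in dict(red=[(0,8),(172,180)],blue=[(105,125)],yel=[(22,34)],pur=[(128,150)]).items():
        m=np.zeros(d.shape,bool)
        for a,b in hs:m|=(hsv[...,0]>=a)&(hsv[...,0]<=b)
        m&=(hsv[...,1]>130)&(hsv[...,2]>50)
        k,l,st,ce=cv2.connectedComponentsWithStats(m.astype(np.uint8))
        for i in range(1,k):
            if st[i,4]>40:
                q=(l==i)&ok;x=W[q];t=x[x[:,2]>np.percentile(x[:,2],90)-.004]
                cnt=np.argwhere(l==i)[:,::-1]
                print(n,name,st[i],ce[i].round(1),"zmax",np.percentile(x[:,2],95).round(4),"topmid",((t.min(0)+t.max(0))/2).round(4),"ext",np.ptp(t,0).round(3),)
f=np.load("pics/top0.npz");p,d=f["p"],f["d"];W=cloud("top",d)
# tray: raised region
m=((W[...,2]>.010)&(W[...,2]<.03)&(d>0)).astype(np.uint8);m[:, :350]=0;m[:,465:]=0;m[:230]=0;m[325:]=0
pts=W[m>0];print("tray rim",len(pts),cv2.minAreaRect((pts[:,:2]*1000).astype(np.float32)),np.percentile(pts[:,2],[5,50,95]))
print("floor",W[265:290,395:420].reshape(-1,3).mean(0))
for n,pp in (("top",[(362,255),(436,238),(450,298),(376,318)]),("scene",[(376,174),(437,187),(414,248),(348,220)])):
    Q=np.array([ray(n,u,v,.022) for u,v in pp]);print(n,Q.round(3)[:,:2].tolist(),Q.mean(0).round(4))
E
```

```text
top red [238 334  30   5  94] [252.6 335.8] zmax 0.0133 topmid [0.3846 0.1384 0.0124] ext [0.008 0.059 0.007]
top red [280 338  15   4  41] [287.4 339.6] zmax 0.013 topmid [0.3772 0.0679 0.0112] ext [0.006 0.028 0.006]
top red [296 339  14   5  47] [303.1 341.2] zmax 0.0141 topmid [0.3731 0.0364 0.0121] ext [0.006 0.027 0.006]
scene red [284 265  18  27 256] [293.1 281.4] zmax 0.0748 topmid [0.5409 0.1028 0.0733] ext [0.03  0.03  0.006]
scene red [342 310  60  63 475] [370.5 341.5] zmax 0.0119 topmid [0.3804 0.0952 0.0106] ext [0.022 0.149 0.006]
scene blue [223 219   9  14  72] [226.5 224.9] zmax 0.0161 topmid [0.7445 0.0563 0.0144] ext [0.03  0.028 0.005]
scene blue [245 286  18  26 185] [253.9 302.6] zmax 0.0745 topmid [0.568  0.1748 0.0733] ext [0.029 0.027 0.006]
scene yel [321 247  18  26 246] [329.5 262.4] zmax 0.0745 topmid [0.5142 0.0322 0.0735] ext [0.03  0.03  0.007]
scene yel [415 267  31  37 356] [429.9 283.7] zmax 0.0673 topmid [ 0.3487 -0.0387  0.066 ] ext [0.016 0.047 0.007]
scene yel [407 278  11  13  72] [411.8 284.5] zmax 0.0592 topmid [ 0.3729 -0.0163  0.0578] ext [0.01  0.008 0.006]
scene pur [265 214  16  13  91] [272.6 219.6] zmax 0.0639 topmid [0.6523 0.0216 0.0623] ext [0.028 0.028 0.005]
tray rim 571 ((503.8650817871094, -177.73565673828125), (136.19285583496094, 157.23336791992188), 12.945039749145508) [0.01165347 0.02076813 0.02493164]
floor [ 0.50379712 -0.18103911  0.00652752]
top [[0.548, -0.087], [0.583, -0.241], [0.459, -0.265], [0.42, -0.113]] [ 0.5025 -0.1765  0.022 ]
scene [[0.584, -0.232], [0.462, -0.274], [0.419, -0.106], [0.558, -0.09]] [ 0.5054 -0.1757  0.022 ]
```

```bash
python3 - <<'E'
import cv2
a=cv2.imread("pics/top0.png")[225:295,210:335];cv2.imwrite("pics/topc.png",cv2.resize(a,None,fx=6,fy=6))
E
```

```text
(no output)
```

View pics/topc.png

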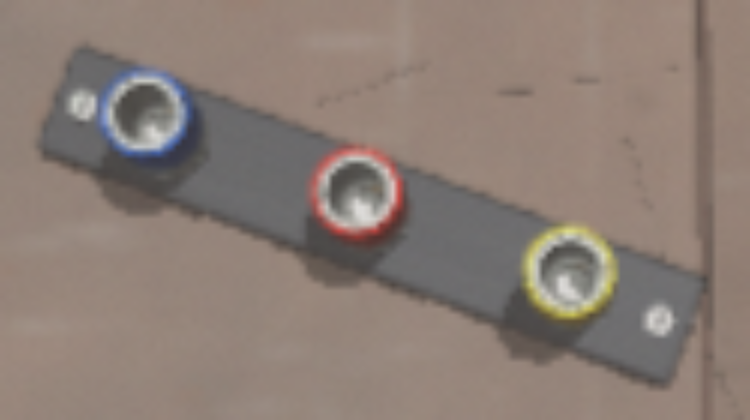

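```bash
python3 - <<'E'
from h import *
from bench import observe
from scipy.spatial.transform import Rotation as R
print("red top",ray("top",269.5,257.2,.074), "blue",ray("top",210+146/6,225+112/6,.074),"yel",ray("top",210+568/6,225+272/6,.074))
print(ray("scene",292.7,271,.074))
s=observe();M=R.from_rotvec(s["tool_rot"]).as_matrix();print(M.round(3))
print("jaw yaw",np.degrees(np.arctan2(M[1,0],M[0,0])),"tool z",M[:,2])
E
```

```text
red top [0.53878091 0.09963154 0.074     ] blue [0.56612282 0.16940584 0.074     ] yel [0.5124375  0.03039295 0.074     ]
[0.54253288 0.0993529  0.074     ]
[[ 0.314 -0.     0.949]
 [-0.949  0.001  0.314]
 [-0.001 -1.    -0.   ]]
jaw yaw -71.67693875510128 tool z [ 9.49299013e-01  3.14374592e-01 -1.97484811e-05]
```

Call:
apply_moves --increments '[[[0.49,1,0],[0,0,0.8]],[[0.49,1,0],[0,0,0.8]],[[0.49,1,0],[0,0,0.8]],[[0.49,1,0],[0,0,0.8]],[[0.49,1,0],[0,0,0.8]],[[0.49,1,0],[0,0,0.8]],[[0.49,1,0],[0,0,0.8]],[[0.49,1,0],[0,0,0.74]]]' --grip 1

```text
time: 1.1
tcp_pos: [0.275, -0.4324, 0.2143]
tool_rot: [-1.552, 0.285, -0.284]
contact_force: [-0.2, 0.2, -0.1]
width: 1.001
```

Call:
apply_moves --increments '[[[0.49,1,0],[0,0,0]],[[0.49,1,0],[0,0,0]],[[0.49,1,0],[0,0,0]],[[0.49,1,0],[0,0,0]],[[0.49,1,0],[0,0,0]],[[0.49,1,0],[0,0,0]],[[0.49,1,0],[0,0,0]],[[0.49,1,0],[0,0,0]]]'

```text
time: 2.1
tcp_pos: [0.3534, -0.2725, 0.2144]
tool_rot: [-1.551, 0.287, -0.287]
contact_force: [-0.1, -0.6, -0.3]
width: 1.002
```

Call:
apply_moves --increments '[[[0.49,1,0],[0,0,0]],[[0.49,1,0],[0,0,0]],[[0.49,1,0],[0,0,0]],[[0.49,1,0],[0,0,0]],[[0.49,1,0],[0,0,0]],[[0.49,1,0],[0,0,0]],[[0.49,1,0],[0,0,0]],[[0.49,1,0],[0,0,0]]]'

```text
time: 3.1
tcp_pos: [0.4317, -0.1126, 0.2144]
tool_rot: [-1.552, 0.287, -0.287]
contact_force: [-0.1, -0.3, 0.6]
width: 1.0
```

Call:
apply_moves --increments '[[[0.49,1,0],[0,0,0]],[[0.49,1,0],[0,0,0]],[[0.49,1,0],[0,0,0]],[[0.49,1,0],[0,0,0]],[[0.49,1,0],[0,0,0]],[[0.49,1,0],[0,0,0]],[[0.49,1,0],[0,0,0]],[[0.49,1,0],[0,0,0]]]'

```text
time: 4.1
tcp_pos: [0.5101, 0.0474, 0.2143]
tool_rot: [-1.552, 0.287, -0.287]
contact_force: [0.6, 0.7, 1.2]
width: 1.0
```

Call:
apply_moves --increments '[[[0.49,1,0],[0,0,0]],[[0.49,1,0],[0,0,0]],[[0.49,0.7,0],[0,0,0]],[[0,0,0],[0,0,0]]]'

```text
time: 4.6
tcp_pos: [0.5401, 0.1016, 0.2144]
tool_rot: [-1.552, 0.286, -0.286]
contact_force: [-1.0, -0.3, -0.6]
width: 0.997
```

```bash
cat > wr.py <<'E'
import sys
from h import *
from bench import observe
from scipy.spatial.transform import Rotation as R
s=observe();M=R.from_rotvec(s["tool_rot"]).as_matrix()
p,d=eyes.snapshot("wrist");n=sys.argv[1];cv2.imwrite(f"pics/{n}.png",p[:,:,::-1])
c=eyes.calibration("wrist");K=c["intrinsics"];T=np.eye(4);T[:3,:3]=M;T[:3,3]=s["tcp_pos"];T=T@c["mount"]
print(s["time"],s["tcp_pos"],"w",s["width"],"yaw",np.degrees(np.arctan2(M[1,0],M[0,0])),"down",M[:,1].round(3))
v,u=np.mgrid[:480,:640];W=np.stack([(u-K[0,2])/K[0,0]*d,(v-K[1,2])/K[1,1]*d,d],-1)@T[:3,:3].T+T[:3,3]
hsv=cv2.cvtColor(p,cv2.COLOR_RGB2HSV)
for name,hs in dict(red=[(0,8),(172,180)],blue=[(105,125)],yel=[(22,34)],pur=[(128,150)]).items():
    m=np.zeros(d.shape,bool)
    for a,b in hs:m|=(hsv[...,0]>=a)&(hsv[...,0]<=b)
    m&=(hsv[...,1]>130)&(hsv[...,2]>50)
    k,l,st,ce=cv2.connectedComponentsWithStats(m.astype(np.uint8))
    for i in range(1,k):
        if st[i,4]>150:
            x=W[(l==i)&(d>0)]
            if not len(x):continue
            t=x[x[:,2]>np.percentile(x[:,2],90)-.004]
            print(name,st[i],"zmax",np.percentile(x[:,2],95).round(4),"topmid",((t.min(0)+t.max(0))/2).round(4),"ext",np.ptp(t,0).round(3))
E
python3 wr.py w1
```

```text
4.6 [0.54008578 0.10156937 0.21443199] w 0.9966093120244092 yaw -20.885124511724893 down [ 0. -0. -1.]
red [141 198  43  96 896] zmax 0.0102 topmid [0.4323 0.1191 0.117 ] ext [0.113 0.1   0.222]
red [298 200  36  43 429] zmax 0.0743 topmid [0.5406 0.1004 0.0726] ext [0.029 0.03  0.006]
blue [475  69  25  30 261] zmax 0.014 topmid [0.723  0.1526 0.0126] ext [0.017 0.024 0.006]
blue [296 109  40  41 305] zmax 0.0745 topmid [0.5672 0.1706 0.0732] ext [0.029 0.029 0.004]
blue [519 168  54  25 603] zmax 0.0144 topmid [0.7529 0.0495 0.0128] ext [0.046 0.039 0.005]
yel [299 278  35  46 603] zmax 0.0737 topmid [0.5141 0.0307 0.0721] ext [0.029 0.029 0.005]
yel [193 352  26  29 217] zmax 0.0457 topmid [ 0.3734 -0.0108  0.0433] ext [0.012 0.006 0.01 ]
pur [ 434  229   52   48 1526] zmax 0.0615 topmid [0.6516 0.0208 0.0604] ext [0.029 0.029 0.006]
```

View pics/w1.png

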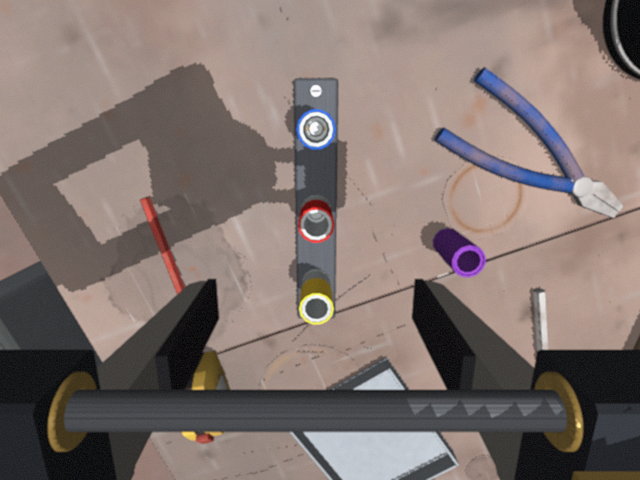

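The wrist view shows red at (316,222), between blue (316,128) and yellow (316,308). The rail is vertical in the picture, so the jaws open across it. The TCP is within about 1 mm of red's axis, so I'll descend.

Call:
apply_moves --increments '[[[0,-0.05,-1],[0,0,0]],[[0,0,-1],[0,0,0]],[[0,0,-1],[0,0,0]],[[0,0,-1],[0,0,0]],[[0,0,-1],[0,0,0]],[[0,0,-1],[0,0,0]],[[0,0,-1],[0,0,0]],[[0,0,-1],[0,0,0]]]'

```text
time: 5.65
tcp_pos: [0.5392, 0.0989, 0.0541]
tool_rot: [-1.552, 0.288, -0.287]
contact_force: [-1.1, 0.3, 0.2]
width: 0.998
```

Call:
apply_moves --increments '[[[0,0,-0.4],[0,0,0]],[[0,0,-0.2],[0,0,0]],[[0,0,0],[0,0,0]]]'

```text
time: 6.02
tcp_pos: [0.5397, 0.0995, 0.0429]
tool_rot: [-1.552, 0.287, -0.287]
contact_force: [-0.7, -0.3, 0.6]
width: 1.003
```

Call:
apply_moves --increments '[[[0,0,0],[0,0,0]],[[0,0,0],[0,0,0]],[[0,0,0],[0,0,0]],[[0,0,0],[0,0,0]],[[0,0,0],[0,0,0]],[[0,0,0],[0,0,0]]]' --grip -1

```text
time: 6.78
tcp_pos: [0.5395, 0.0997, 0.0426]
tool_rot: [-1.552, 0.287, -0.287]
contact_force: [0.7, -0.2, 0.9]
width: 0.368
```

Call:
apply_moves --increments '[[[0,0,0],[0,0,0]],[[0,0,0],[0,0,0]],[[0,0,0],[0,0,0]]]'

```text
time: 7.15
tcp_pos: [0.5395, 0.0997, 0.0426]
tool_rot: [-1.552, 0.287, -0.287]
contact_force: [0.5, 1.5, -0.8]
width: 0.315
```

The fingers stopped at 0.315, about 29 mm, so they are on the sleeve. I'll pull up slowly at first.

Call:
apply_moves --increments '[[[0,0,0.1],[0,0,0]],[[0,0,0.1],[0,0,0]],[[0,0,0.1],[0,0,0]],[[0,0,0.1],[0,0,0]]]'

```text
time: 7.65
tcp_pos: [0.5396, 0.0997, 0.051]
tool_rot: [-1.552, 0.287, -0.287]
contact_force: [0.3, -1.0, 2.3]
width: 0.324
```

Call:
apply_moves --increments '[[[0,0,0.15],[0,0,0]],[[0,0,0.15],[0,0,0]],[[0,0,0.2],[0,0,0]],[[0,0,0.3],[0,0,0]],[[0,0,0.3],[0,0,0]]]'

```text
time: 8.28
tcp_pos: [0.5395, 0.0997, 0.0731]
tool_rot: [-1.552, 0.287, -0.287]
contact_force: [-0.4, -0.5, -0.8]
width: 0.319
```

```bash
python3 wr.py w2; python3 - <<'E'
from h import *
p,d=eyes.snapshot("scene");cv2.imwrite("pics/s2.png",cv2.resize(p[200:360,200:420,::-1],None,fx=3,fy=3))
E
```

```text
8.275 [0.53952073 0.09968473 0.0730642 ] w 0.3191108864473815 yaw -20.95801164985649 down [ 0.  0. -1.]
red [  43  235   70  127 2048] zmax 0.0098 topmid [0.4434 0.1245 0.0875] ext [0.133 0.089 0.164]
red [ 277  264   77   97 2844] zmax 0.1044 topmid [0.5398 0.101  0.1045] ext [0.031 0.03  0.009]
blue [ 572   29   68   77 1119] zmax 0.0137 topmid [0.7277 0.143  0.0125] ext [0.028 0.045 0.006]
blue [280  93  72  73 952] zmax 0.0744 topmid [0.5672 0.1707 0.073 ] ext [0.029 0.029 0.005]
blue [505 128  43  43 432] zmax 0.0137 topmid [0.6773 0.1152 0.012 ] ext [0.021 0.027 0.005]
yel [ 292  364   49   26 1007] zmax 0.0582 topmid [0.5171 0.0404 0.0571] ext [0.022 0.011 0.008]
yel [289 431  55  21 212] zmax 0.0742 topmid [0.5259 0.0675 0.1246] ext [0.053 0.105 0.107]
pur [ 494  281  104   92 5251] zmax 0.0614 topmid [0.6515 0.0205 0.06  ] ext [0.03  0.03  0.006]
```

View pics/s2.png

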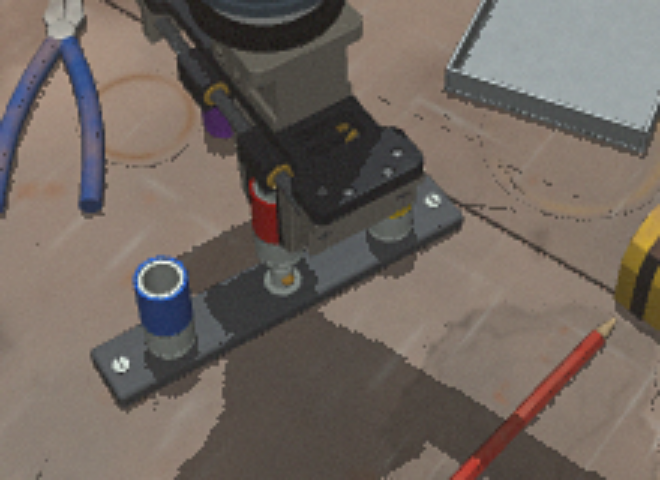

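The scene crop shows the bare stud at (285,280) with red held above it and blue still seated. Red's top is at 0.104, so it came up 30 mm with no slip and its foot is 31 mm below the TCP. I'll raise it and carry it over to the tray.

Call:
apply_moves --increments '[[[0,0,0.6],[0,0,0]],[[0,0,0.8],[0,0,0]],[[0,0,0.8],[0,0,0]],[[0,0,0.8],[0,0,0]],[[-0.05,-0.4,0.2],[0,0,0]],[[-0.13,-0.8,0],[0,0,0]],[[-0.13,-0.9,0],[0,0,0]],[[-0.13,-1,0],[0,0,0]]]'

```text
time: 9.38
tcp_pos: [0.53, 0.036, 0.136]
tool_rot: [-1.552, 0.288, -0.286]
contact_force: [-0.3, 0.7, -0.5]
width: 0.315
```

Call:
apply_moves --increments '[[[-0.13,-1,0],[0,0,0]],[[-0.13,-1,0],[0,0,0]],[[-0.13,-1,0],[0,0,0]],[[-0.13,-1,0],[0,0,0]],[[-0.13,-1,0],[0,0,0]],[[-0.13,-1,0],[0,0,0]],[[-0.13,-1,0],[0,0,0]],[[-0.13,-1,0],[0,0,0]]]'

```text
time: 10.38
tcp_pos: [0.5093, -0.1239, 0.1365]
tool_rot: [-1.552, 0.288, -0.287]
contact_force: [0.9, 0.1, -2.0]
width: 0.322
```

Call:
apply_moves --increments '[[[-0.13,-0.9,0],[0,0,0]],[[-0.13,-0.7,0],[0,0,0]],[[-0.13,-0.6,0],[0,0,0]],[[-0.05,-0.5,0],[0,0,0]],[[0,0,0],[0,0,0]]]'

```text
time: 11.0
tcp_pos: [0.5011, -0.1768, 0.1366]
tool_rot: [-1.552, 0.287, -0.288]
contact_force: [-0.3, 0.5, 0.1]
width: 0.32
```

```bash
python3 wr.py w3|grep -v pur; python3 - <<'E'
from h import *
p,d=eyes.snapshot("scene");cv2.imwrite("pics/s3.png",cv2.resize(p[120:320,220:480,::-1],None,fx=3,fy=3))
E
```

```text
11.0 [ 0.5011039  -0.1768309   0.13658458] w 0.31950139715129217 yaw -20.996678157283966 down [ 0. -0. -1.]
red [ 18   0  28  34 494] zmax 0.0101 topmid [0.375  0.0307 0.0084] ext [0.01  0.021 0.005]
red [ 16 162  38  26 604] zmax 0.0666 topmid [ 0.3577 -0.0679  0.0653] ext [0.014 0.012 0.006]
red [ 277  264   77   97 2806] zmax 0.1679 topmid [ 0.5015 -0.1754  0.1678] ext [0.03  0.029 0.008]
yel [ 32  69  53  40 709] zmax 0.0466 topmid [ 0.3779 -0.0226  0.0467] ext [0.004 0.023 0.012]
yel [  0 134  28  52 456] zmax 0.0662 topmid [ 0.3474 -0.0528  0.0644] ext [0.013 0.021 0.005]
yel [ 63 139  46  44 546] zmax 0.0473 topmid [ 0.3666 -0.0742  0.0471] ext [0.014 0.012 0.012]
```

View pics/s3.png

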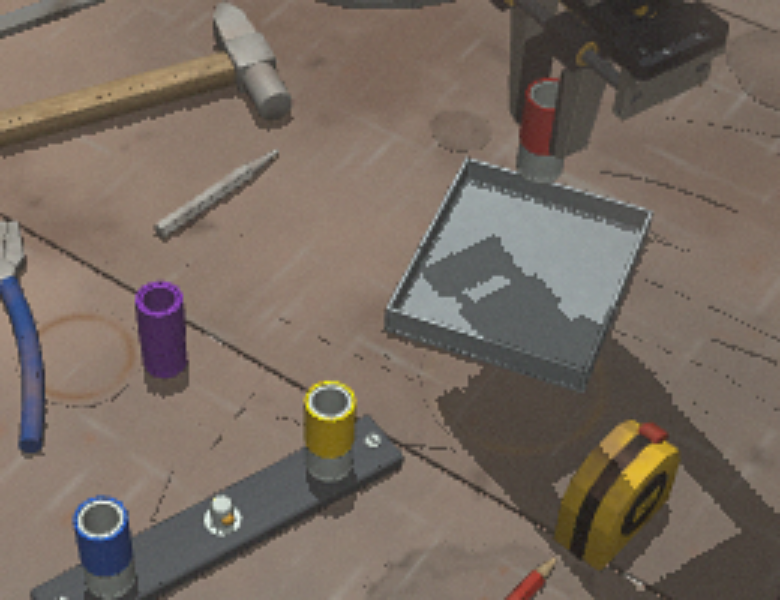

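View pics/w3.png

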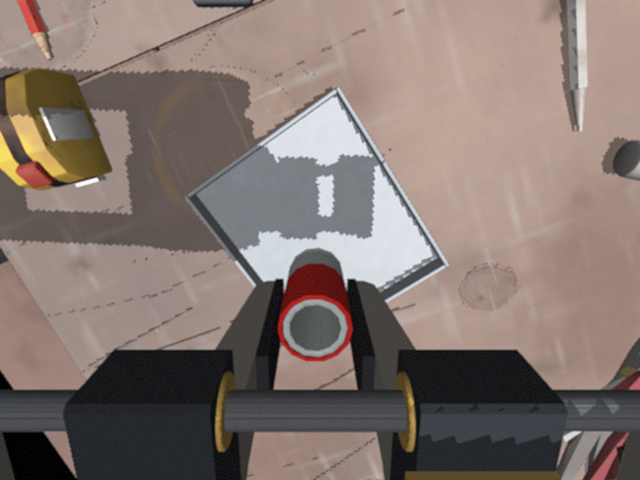

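In the scene crop, red at (541,115) is upright and held high above the tray (520,270), and blue and yellow are still seated. Next I'll lower it gently.

Call:
apply_moves --increments '[[[0.1,0,-0.7],[0,0,0]],[[0,0,-0.8],[0,0,0]],[[0,0,-0.8],[0,0,0]],[[0,0,-0.8],[0,0,0]],[[0,0,-0.8],[0,0,0]],[[0,0,-0.5],[0,0,0]],[[0,0,-0.3],[0,0,0]],[[0,0,-0.15],[0,0,0]]]'

```text
time: 12.1
tcp_pos: [0.5032, -0.1764, 0.0394]
tool_rot: [-1.552, 0.287, -0.287]
contact_force: [0.5, 0.1, -1.4]
width: 0.319
```

Call:
apply_moves --increments '[[[0,0,-0.1],[0,0,0]],[[0,0,-0.05],[0,0,0]],[[0,0,0],[0,0,0]]]'

```text
time: 12.48
tcp_pos: [0.5032, -0.1764, 0.0368]
tool_rot: [-1.552, 0.287, -0.287]
contact_force: [0.1, -0.0, -2.1]
width: 0.32
```

Call:
apply_moves --increments '[[[0,0,-0.05],[0,0,0]],[[0,0,0],[0,0,0]]]'

```text
time: 12.72
tcp_pos: [0.5031, -0.1763, 0.0356]
tool_rot: [-1.552, 0.287, -0.287]
contact_force: [0.1, -0.7, -1.6]
width: 0.322
```

Call:
apply_moves --increments '[[[0,0,-0.05],[0,0,0]],[[0,0,0],[0,0,0]]]'

```text
time: 12.98
tcp_pos: [0.503, -0.1763, 0.0345]
tool_rot: [-1.552, 0.287, -0.287]
contact_force: [0.5, 0.4, -0.7]
width: 0.319
```

Call:
apply_moves --increments '[[[0,0,-0.05],[0,0,0]],[[0,0,0],[0,0,0]]]'

```text
time: 13.22
tcp_pos: [0.5031, -0.1763, 0.0335]
tool_rot: [-1.552, 0.287, -0.287]
contact_force: [0.1, 0.2, -1.4]
width: 0.319
```

Call:
apply_moves --increments '[[[0,0,-0.05],[0,0,0]],[[0,0,0],[0,0,0]]]'

```text
time: 13.48
tcp_pos: [0.5032, -0.1764, 0.0334]
tool_rot: [-1.552, 0.287, -0.287]
contact_force: [-2.7, 1.0, 10.8]
width: 0.318
```

```bash
python3 wr.py w4|grep red; python3 -c "from bench import observe
s=observe();print(s['contact_force'],s['tcp_pos'])"
```

```text
red [ 277  264   77   97 2785] zmax 0.0648 topmid [ 0.5037 -0.1751  0.0646] ext [0.03  0.03  0.008]
[-2.72052604  0.70595863 10.1305199 ] [ 0.50326223 -0.17638771  0.03341682]
```

The force rose to 10 N and the TCP stopped descending, with red's top at 0.065, the height expected for standing on the floor. I'll back off the last millimetre and open.

Call:
apply_moves --increments '[[[0,0,0.04],[0,0,0]],[[0,0,0],[0,0,0]]]'

```text
time: 13.78
tcp_pos: [0.5032, -0.1763, 0.0335]
tool_rot: [-1.552, 0.287, -0.287]
contact_force: [-1.0, -0.6, 3.5]
width: 0.323
```

Call:
apply_moves --increments '[[[0,0,0],[0,0,0]],[[0,0,0],[0,0,0]],[[0,0,0],[0,0,0]],[[0,0,0],[0,0,0]],[[0,0,0],[0,0,0]],[[0,0,0],[0,0,0]]]' --grip 0.7

```text
time: 14.52
tcp_pos: [0.5031, -0.1763, 0.0334]
tool_rot: [-1.552, 0.287, -0.287]
contact_force: [-0.1, 0.3, -0.2]
width: 0.854
```

Call:
apply_moves --increments '[[[0,0,0.3],[0,0,0]],[[0,0,0.7],[0,0,0]],[[0,0,1],[0,0,0]],[[0,0,1],[0,0,0]],[[0,0,1],[0,0,0]],[[0,0,1],[0,0,0]],[[0,0,1],[0,0,0]],[[0,0,0],[0,0,0]]]'

```text
time: 15.52
tcp_pos: [0.5043, -0.1768, 0.1556]
tool_rot: [-1.552, 0.284, -0.29]
contact_force: [0.1, 0.2, -0.0]
width: 0.85
```

```bash
python3 wr.py w5; python3 - <<'E'
from h import *
p,d=eyes.snapshot("scene");cv2.imwrite("pics/s5.png",cv2.resize(p[120:320,220:480,::-1],None,fx=3,fy=3))
W=cloud("scene",d);hsv=cv2.cvtColor(p,cv2.COLOR_RGB2HSV)
for n,a,b in(("blue",105,125),("yel",22,34),("red",-1,8)):
    m=(hsv[...,0]>=a)&(hsv[...,0]<=b)&(hsv[...,1]>130)&(hsv[...,2]>50)&(d>0)
    k,l,st,ce=cv2.connectedComponentsWithStats(m.astype(np.uint8))
    for i in range(1,k):
        if st[i,4]>60:
            x=W[l==i];t=x[x[:,2]>np.percentile(x[:,2],90)-.004];print(n,st[i],np.percentile(x[:,2],95).round(4),((t.min(0)+t.max(0))/2).round(4))
E
```

```text
15.525 [ 0.50426279 -0.17675683  0.15557443] w 0.8496238039286278 yaw -20.95847350359533 down [ 0.004 -0.001 -1.   ]
red [ 28   0  30  41 566] zmax 0.0101 topmid [0.3751 0.0336 0.0085] ext [0.01  0.027 0.005]
red [ 32 161  34  24 518] zmax 0.0668 topmid [ 0.3575 -0.0679  0.0652] ext [0.013 0.013 0.006]
red [293 209  41  51 582] zmax 0.0649 topmid [ 0.5045 -0.1749  0.0633] ext [0.028 0.029 0.005]
yel [ 42  75  52  36 512] zmax 0.0557 topmid [ 0.3773 -0.0288  0.0558] ext [0.003 0.012 0.017]
yel [  0 112  43  72 931] zmax 0.0664 topmid [ 0.3485 -0.0444  0.0649] ext [0.014 0.036 0.005]
yel [ 73 139  45  41 571] zmax 0.0498 topmid [ 0.3669 -0.0716  0.0486] ext [0.015 0.017 0.015]
blue [223 218   9  15  72] 0.0159 [0.7459 0.0559 0.0149]
blue [245 286  18  26 179] 0.0746 [0.5677 0.1734 0.0735]
yel [321 247  18  26 244] 0.0748 [0.5142 0.0325 0.0741]
yel [414 267  32  43 399] 0.0671 [ 0.3487 -0.0397  0.0656]
yel [405 272  13  28 103] 0.0614 [ 0.3733 -0.0202  0.0593]
red [387 187  17  23 202] 0.0659 [ 0.5042 -0.1733  0.0645]
red [341 310  61  63 469] 0.0119 [0.3797 0.0955 0.0105]
```

View pics/s5.png

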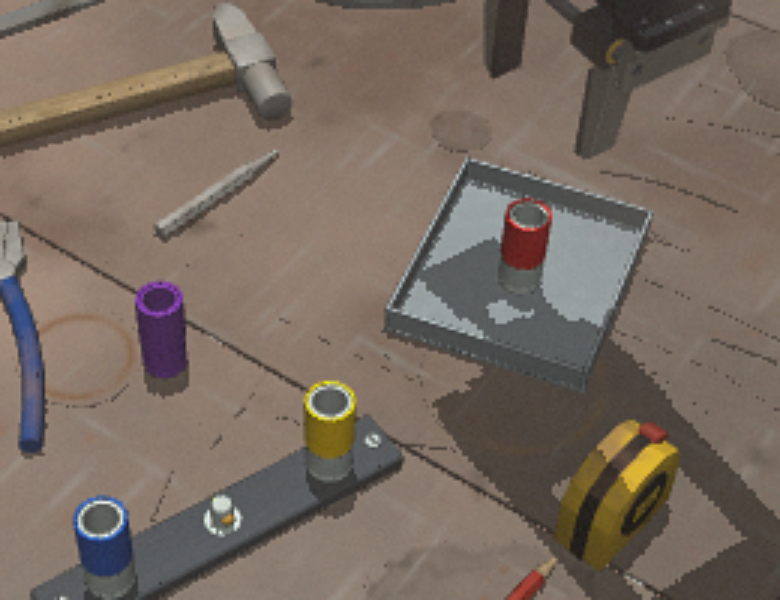

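The scene crop shows red standing upright at (522,245), mid-tray, with the gripper clear above it. Blue (103,545) and yellow (330,430) are seated and unmoved.

```bash
python3 -c "from bench import hand_in
print(hand_in())"
```

```text
the job is handed in; nothing more can be done
None
```

I pulled the red socket straight up off its stud, carried it over the yellow one, set it down in the grey tray and handed the job in at about 15.6 s. `hand_in()` reports no verdict.

- **Pull:** the wrist camera showed the socket 30 mm up with no slip, and I then raised it about another 63 mm before crossing to the tray.
- **Set-down:** I lowered it in 1 mm steps until it touched at about 10 N, eased off, then opened the gripper and lifted clear.
- **Red socket:** it stands upright within about 5 mm of the tray centre, with its top at z ≈ 0.065 m, as expected for standing on the floor.
- **Blue and yellow sockets:** both are still seated and within about 2 mm of where they started.
- **Gripper:** it ended about 90 mm above the socket, touching nothing.

No checks failed. The views disagreed on the socket positions by only 2–4 mm, which is close to the stated calibration accuracy.

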